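Zero the scale and bring the ball-stoppered spice round

TASK

I am about to weigh out a spice: switch the kitchen scale on with its power key (the larger round one), then press its tare key (the oblong one) to zero out the bowl, leaving the small key between them and the bowl alone. Then take the spice carousel by its top knob and turn it gently, without touching the jars, until the jar with the ball stopper is squarely at the front, in line with the drawer knob of the plinth. Finish still gripping the knob, holding the carousel still so that I can lift the jar out: do not let go.

Things in the scene. Friction and masses are not known exactly. Their poses are not given: they have to be found in the camera images.
- carousel_base: Fixed wooden plinth of the spice carousel, 236 mm square, 58 mm high. Origin at its underside centre, on the turning axis; z up; -x points to its FRONT, the side with a small drawer whose ball knob (20 mm, 31 mm up) stands out 150 mm from the axis. On it turns a wooden platter (252 mm across, floor 78 mm, rim 94 mm above the counter) carrying five loose jars, a centre post and a top knob.
- carousel (a joint): Turn of the platter, post and top knob about the vertical axis, rad, counter-clockwise seen from above is positive. No end stops; zero means nothing in particular: where the jars stand must be read from the jars. It turns very easily (about 0.03 N m of drag); the jars (0.1 to 0.2 kg each) ride with it by friction alone.
- knob_centre (a point): Middle of the carousel's top knob, a round wooden knob rigid with the platter, 40 mm in diameter and 38 mm tall, on the turning axis: this point is 231 mm above the counter, the knob's underside 212 mm, its top 250 mm. The tallest jar below reaches 186 mm above the counter.
- jar_ball: The wanted spice jar: white ceramic like the others, 44 mm across, but closed with a round wooden BALL stopper (36 mm across; whole jar 108 mm tall) instead of a flat lid. Origin at the centre of its underside, z up. It stands loose on the platter, about 65 to 100 mm from the turning axis, and never starts at the front.
- jar_a: White ceramic spice jar, 44 mm across, 89 mm tall, with a flat wooden disc lid (42 mm across). Origin at the centre of its underside, z up. Stands loose on the carousel platter; not to be touched.
- jar_b: White ceramic spice jar, 44 mm across, 89 mm tall, with a flat wooden disc lid (42 mm across). Origin at the centre of its underside, z up. Stands loose on the carousel platter; not to be touched.
- jar_c: White ceramic spice jar, 44 mm across, 89 mm tall, with a flat wooden disc lid (42 mm across). Origin at the centre of its underside, z up. Stands loose on the carousel platter; not to be touched.
- jar_d: White ceramic spice jar, 44 mm across, 89 mm tall, with a flat wooden disc lid (42 mm across). Origin at the centre of its underside, z up. Stands loose on the carousel platter; not to be touched.
- power (a joint): Travel of the scale's power key, m: 0 up, 0.005 fully down; counts as pressed beyond 0.0035. A spring returns it: about 1.1 N to start, 3.9 N fully down.
- power_top (a point): Centre of the top of the power key at rest, 30 mm above the counter: the larger ROUND key (24 mm across), at the left end of the row of three on the scale's front strip as the robot looks at it (+y end at yaw 0). It moves straight down 5 mm and stands 8 mm proud of the strip.
- unit (a joint): Travel of the unit key, m: 0 up, 0.005 fully down; counts as pressed beyond 0.0025. Not to be pressed.
- unit_top (a point): Centre of the top of the unit key, 30 mm above the counter: the SMALL round key (14 mm across) in the middle of the row, 58 mm from each neighbour.
- tare (a joint): Travel of the scale's tare (zero) key, m: 0 up, 0.005 fully down; counts as pressed beyond 0.0035. Same spring as the power key.
- tare_top (a point): Centre of the top of the tare key at rest, 30 mm above the counter: the OBLONG key (34 mm along the row, 18 mm across it), at the right end of the row (-y end at yaw 0). Moves straight down 5 mm.
- scale: White kitchen scale, 240 mm deep, 190 mm wide, front strip 22 mm above the counter, fixed. Origin at the centre of its underside, z up; its -x side is the front, with the three grey keys in a row along y, 92 mm in front of the centre. Behind them a small dark display, then the steel weighing plate (26 mm above the counter).
- bowl: White ceramic bowl standing loose on the weighing plate, 128 mm across the rim, 46 mm tall (rim 72 mm above the counter), 0.28 kg. Origin at the centre of its underside, 127 to 142 mm behind the row of keys. Not to be moved.
- butter_dish: White ceramic lidded butter dish, 175 x 105 mm, 87 mm tall, loose, beyond the work. Origin at the centre of its underside. A bystander.
There are look-alikes about, which are no part of the job. What is shaped like the jar_ball but pink or purple is not meant.

How it is judged:
By the outcome, as a careful person would: the job done as asked, in the order asked, and still so for the second after the job is handed in, while the arm keeps its last pose, push and grip.
It also fails if it takes over 61 s, if anything falls off the work surface, if the arm or the gripper's body presses on something with over 40 N, if the wrist force passes 120 N, or if a joint passes its speed limit or range.

ROBOT

A 7-joint arm with a two-finger parallel gripper is mounted at the origin on the work surface. World frame = base frame: x ahead of the robot, y to its left, z up, the work surface at z = 0. Lengths are in m, angles in rad, forces in N, time in s.
With the tool pointing down it reaches from about 0.425 to 0.875 m from the base axis. Payload 4.7 kg.
Tool frame: the origin (TCP) lies at the very end of the fingers, on their centre line; the grasp point (between the pads) lies 19 mm behind it; z points along the fingers, y is the line along which they close (so a half turn about z gives the same grasp; the last joint's range is limited). The gripper opens to 87 mm and grips with 3 to 60 N. Pads are 19 mm wide; open, the fingers measure 117 mm over their backs; the gripper's body (75 mm by 190 mm) begins 51 mm behind the grasp point.
Start: joints at [-1.116, 0.321, -0.07, 1.45, 0.023, 1.371, -0.057], TCP at [0.277, 0.588, 0.223] pointing down, gripper open.
Joint ranges: [-2.86, 2.86], [-0.3, 2.09], [-1.38, 1.24], [0.06, 2.45], [-1.56, 4.7], [0.09, 2.05], [-2.69, 2.69]. Speed limits (rad/s): [2.57, 2.57, 3.14, 3.14, 3.14, 3.14, 3.14].

INTERFACE

Orientations are given as a rotation vector (axis times angle).
In Python, from bench import ctrl, imaging, ticket gives the robot as it stands.
- The arm moves only by the tool jog_arm, never from a script. Its argument "rows" is text: rows parted by semicolons, each of 7 numbers parted by spaces: the shift along the tool's x, y, z in cm, then the turn, a rotation vector about the tool's x, y, z in rad, then the closure, from -1 (fully open) to 1 (shut), so that 0 is half open. A call has 1 to 5 rows; each row shifts and turns the commanded pose from where the row before left it, along the tool's axes as they then stand; what a row does not reach is not made up. A row lasts 1/8 s, in which the tool goes at most 62.5 mm and 10.7 degrees, less where a joint would pass 70% of its speed; a pose out of reach is approached as far as the arm can. A call with a gripper value outside its range is refused whole. The fingers move at their own pace and stop on an object; "force" is the grip in N (left out, the last holds). Time passes only in rows, so rows that do not move let the fingers close. It gives the time, the measured TCP pose, the force, the opening and the grip force at its end, in the units of the state.
- ctrl.get_state(): the state, without advancing time (a new reading comes with each control period).
- imaging.get_image(name): name is "scene" or "top" or "wrist"; returns a dict with "img" (400x640x3 uint8, blue, green, red), "vertical_fov" (degrees; the focal length in pixels is half the picture's height over the tangent of half this angle, whatever the lens; pixels are square), "cx", "cy" (the principal point, pixels), "origin" and "orientation" of the camera in the world. Camera axes: x right, y down, z forward; pixel columns grow to the right and rows downward; lengths in m; the calibration is good to about 2 mm. A picture is of the moment at which its call begins. There is no depth.
- ticket.close_job(): hands the job in; it is judged then, once.
The state is a dict: "time": time; "joint_positions": joint angles; "qd": joint speeds; "joint_torque": joint torques, N m; "position": TCP position; "tool_rot": TCP orientation; "ft_force": force on the tool from outside, world axes, zero at the start; "torque": the same for the moment, N m; "grip_width": opening from 0.0 (shut) to 1.0 (fully open); "grip_force": force on a finger pad.
Only numpy, scipy, OpenCV 4.12 (cv2) and the standard library are available. Lean on these libraries where they do the work, as an engineer would, in place of code of your own. Each camera call takes 0.05 s, during which the arm holds its last target. There are 200 camera calls.

## Working session

There is one attempt and no reset: what is moved stays moved. The work goes in short steps, Python scripts to look and compute and a tool call to move; the robot and the scene stay as the last step left them, time stands still between calls to the robot, and variables do not carry over. Pictures are saved under pics/ and viewed, at most 10 in all, crops included, and the job is handed in when it is done.

Besides the shell and the picture viewer there is one more tool, called as a command line: name --argument value ..., lists and objects as JSON in quotes. jog_arm: Moves the arm, as the interface text tells. Its arguments: {"type":"object","properties":{"rows":{"type":"string"},"force":{"type":"number"}},"required":["rows"]}

```bash
mkdir -p pics; cat > h.py <<'E'
import numpy as np, cv2
from scipy.spatial.transform import Rotation as R
from bench import ctrl, imaging, ticket
def grab(n,f=None):
    d=imaging.get_image(n)
    if f: cv2.imwrite('pics/'+f,d['img'])
    return d
def rot(d):
    o=np.array(d['orientation'],float)
    return o if o.shape==(3,3) else (R.from_rotvec(o).as_matrix() if o.size==3 else R.from_quat(o).as_matrix())
def foc(d): return d['img'].shape[0]/2/np.tan(np.radians(d['vertical_fov'])/2)
def plane(d,u,v,z):
    f=foc(d); r=rot(d)@np.array([(u-d['cx'])/f,(v-d['cy'])/f,1]); o=np.array(d['origin'])
    return o+r*(z-o[2])/r[2]
def proj(d,p):
    c=rot(d).T@(np.array(p)-d['origin']); f=foc(d); return c[0]/c[2]*f+d['cx'],c[1]/c[2]*f+d['cy']
E
python3 - <<'E'
from h import *
for n in ['scene','top']:
    d=grab(n,n+'0.png'); print(n,d['origin'],d['orientation'],d['vertical_fov'],d['cx'],d['cy'])
print(ctrl.get_state())
E
```

```text
scene [ 1.35216264 -0.1140441   0.86494323] [-1.81131766 -1.61094647  0.68779744] 51.41986474142627 322.2402591048142 200.40575481327164
top [ 0.54547066 -0.02289485  1.03655882] [-2.16090534  2.20141967 -0.09205092] 53.55135726340179 329.1175542371569 200.2110072227166
{'time': 0.1, 'joint_positions': array([-1.11585617,  0.32176897, -0.07009349,  1.45154164,  0.022629  ,
        1.3707761 , -0.0568831 ]), 'qd': array([ 0.00119909, -0.00239261,  0.00033305, -0.00197227, -0.00055921,
       -0.00211493, -0.00026845]), 'joint_torque': array([-1.40420507e-04, -4.92572343e+01, -4.05501360e-01, -3.13399208e+01,
       -6.40345411e-02,  3.95409053e-02,  7.44601198e-05]), 'position': array([0.27719669, 0.58739698, 0.2215636 ]), 'tool_rot': array([-6.86729847e-01, -3.06535081e+00,  2.65039229e-03]), 'ft_force': array([-0.33480469,  0.48874113, -0.27460858]), 'torque': array([-0.01025172, -0.04282275,  0.01084135]), 'grip_force': 0.0, 'grip_width': 0.9968774709833786}
```

View pics/top0.png

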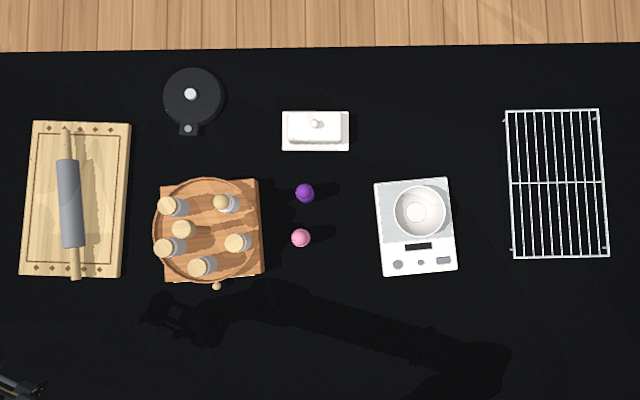

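View pics/scene0.png

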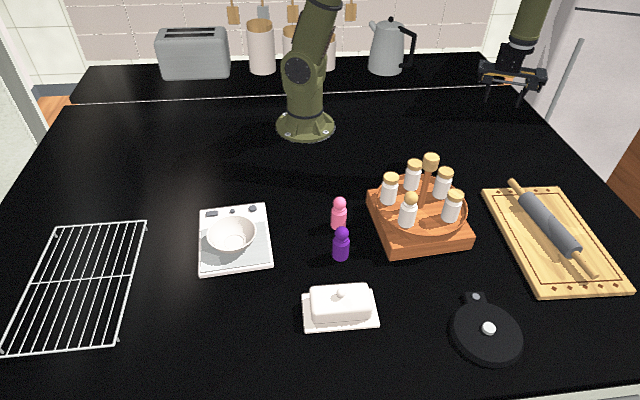

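The top view shows the carousel: knob near (183,228), ball jar at (222,201) and drawer knob at (216,286). The scale keys are at (398,265), (421,263) and (443,260). The scene view shows the ball stopper at (411,198) and the top knob at (430,161).

```bash
python3 - <<'E'
from h import *
d=grab('top'); im=d['img']; s=grab('scene')
a=cv2.resize(im[165:300,145:280],None,fx=3,fy=3,interpolation=cv2.INTER_CUBIC)
b=cv2.resize(im[230:290,375:465],None,fx=4.3,fy=4.3,interpolation=cv2.INTER_CUBIC)
c=np.zeros((405,800,3),np.uint8); c[:405,:405]=a; c[:b.shape[0],410:410+b.shape[1]]=b[:,:390]; cv2.imwrite('pics/c1.png',c)
for n,u,v,z in [('knobtop',183,228,.25),('ball',221,201,.168),('drawer',216,286,.031),('pow',398,265,.03),('unit',421,263,.03),('tare',443,260,.03),('pink',300,238,.1)]: print(n,plane(d,u,v,z).round(4))
for n,u,v,z in [('knob',430,161,.24),('ball',411,198,.168)]: print('scene',n,plane(s,u,v,z).round(4))
# grey keys mask
hsv=cv2.cvtColor(im,cv2.COLOR_BGR2HSV); g=im.max(2); m=((g<190)&(g>90)).astype(np.uint8); m[:, :385]=0;m[:,455:]=0;m[:253]=0;m[274:]=0
k,l,st,ce=cv2.connectedComponentsWithStats(m)
for i in range(1,k):
    if st[i,4]>8: print(st[i],ce[i].round(1),plane(d,*ce[i],.03).round(4))
E
```

```text
knobtop [0.5598 0.2642 0.25  ]
ball [0.619  0.2114 0.168 ]
drawer [0.4176 0.2601 0.031 ]
pow [ 0.4609 -0.1968  0.03  ]
unit [ 0.4648 -0.2549  0.03  ]
tare [ 0.4712 -0.3106  0.03  ]
pink [0.5339 0.0438 0.1   ]
scene knob [0.5654 0.2655 0.24  ]
scene ball [0.6181 0.2135 0.168 ]
[436 256  15   8  94] [443.  259.7] [ 0.472  -0.3107  0.03  ]
[393 260  10   9  69] [397.4 264. ] [ 0.4635 -0.1955  0.03  ]
[418 260   6   5  25] [420.4 262. ] [ 0.4674 -0.2535  0.03  ]
```

View pics/c1.png

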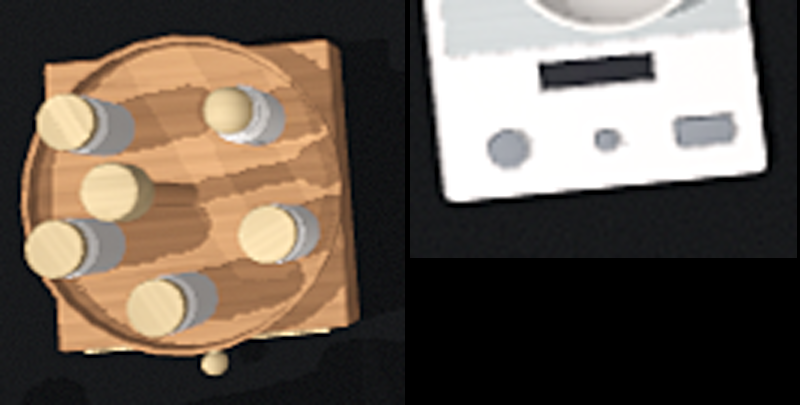

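jog_arm --rows "0 0 -2 0 0 -0.15 1; 0 0 -2 0 0 -0.15 1; 0 0 -2 0 0 -0.15 1; -1 -4 0 0 0 0 1; -1 -5 0 0 0 0 1" --force 20

```text
time: 0.82
position: [0.298, 0.4977, 0.2821]
tool_rot: [0.017, -3.141, 0.0]
ft_force: [1.2, -0.6, 0.1]
grip_width: 0.513
grip_force: 0.0
```

jog_arm --rows "-1 -5 0 0 0 0 1; -1 -5 0 0 0 0 1; -1 -5 0 0 0 0 1; -1 -5 0 0 0 0 1; -1 -5 0 0 0 0 1"

```text
time: 1.45
position: [0.3506, 0.2467, 0.2825]
tool_rot: [-0.014, 3.141, 0.001]
ft_force: [0.7, 0.8, 1.3]
grip_width: 0.019
grip_force: 0.0
```

jog_arm --rows "-1 -5 0 0 0 0 1; -1.5 -5 0 0 0 0 1; -1.5 -5 0 0 0 0 1; -1.5 -5 0 0 0 0 1; -1.5 -5 0 0 0 0 1"

```text
time: 2.08
position: [0.423, -0.0025, 0.2827]
tool_rot: [-0.015, 3.141, 0.001]
ft_force: [0.6, 0.2, 0.6]
grip_width: 0.005
grip_force: 0.0
```

jog_arm --rows "-1 -4.8 3 0 0 0 1; -1 -4.8 4 0 0 0 1; -1 -4.8 4 0 0 0 1; -1 -4.9 4 0 0 0 1; 0 0 0 0 0 0 1"

```text
time: 2.7
position: [0.4611, -0.1947, 0.1313]
tool_rot: [0.004, -3.134, 0.004]
ft_force: [-0.5, 0.7, 0.2]
grip_width: 0.005
grip_force: 0.0
```

```bash
python3 - <<'E'
from h import *
s=ctrl.get_state(); print(s['position'],s['tool_rot'],s['joint_positions'].round(2))
d=grab('wrist','w1.png'); print(d['origin'],d['orientation'],d['vertical_fov'])
for p in [(.4635,-.1955,.03),(.467,-.2535,.03),(.472,-.3107,.03)]: print(proj(d,p))
E
```

```text
[ 0.461098   -0.19471236  0.13128513] [ 0.00384243 -3.13441384  0.00415302] [-0.4   0.08  0.79  1.95 -0.06  1.14  1.98]
[ 0.38277168 -0.19465013  0.29363759] [2.06212695 2.06817849 0.29881273] 69.50040632709943
(np.float64(318.1905005449792), np.float64(202.3612643315706))
(np.float64(257.77572162243143), np.float64(205.65477762217932))
(np.float64(198.8462458727003), np.float64(210.40062690636353))
```

View pics/w1.png

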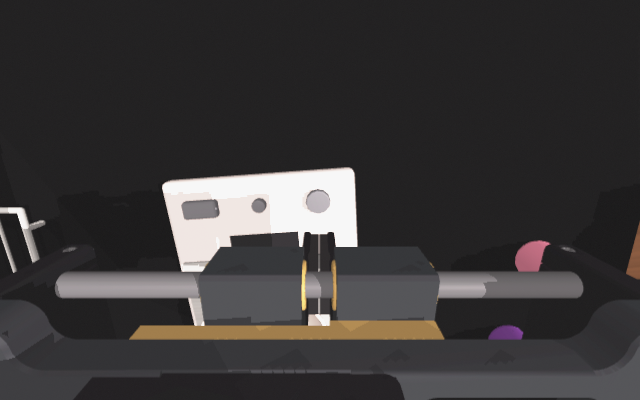

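The wrist view shows the power key at (318,202) and the tare key at (200,209). Both match the predicted pixels to about 1 px.

jog_arm --rows "-0.25 -0.1 4 0 0 0 1; 0 0 4 0 0 0 1; 0 0 1.5 0 0 0 1; 0 0 0.8 0 0 0 1; 0 0 0.4 0 0 0 1"

```text
time: 3.38
position: [0.4676, -0.1917, 0.0285]
tool_rot: [-0.016, 3.14, 0.001]
ft_force: [-0.7, 1.2, 2.0]
grip_width: 0.005
grip_force: 1.0
```

jog_arm --rows "0 0 0 0 0 0 1; 0 0 0 0 0 0 1"

```text
time: 3.62
position: [0.4676, -0.192, 0.0285]
tool_rot: [-0.015, 3.139, 0.0]
ft_force: [-0.3, 0.7, 2.5]
grip_width: 0.005
grip_force: 1.0
```

jog_arm --rows "0 0 0.3 0 0 0 1; 0 0 0.2 0 0 0 1; 0 0 0 0 0 0 1; 0 0 0 0 0 0 1"

```text
time: 4.12
position: [0.4678, -0.1921, 0.025]
tool_rot: [-0.014, 3.14, 0.003]
ft_force: [-6.4, 3.6, 23.3]
grip_width: 0.005
grip_force: 11.6
```

jog_arm --rows "0 0 -1.5 0 0 0 1; 0 0 -3 0 0 0 1; -0.2 -5.9 0 0 0 0 1; -0.2 -5.9 0 0 0 0 1; 0 0 0 0 0 0 1"

```text
time: 4.75
position: [0.4694, -0.3164, 0.0679]
tool_rot: [0.002, -3.141, 0.008]
ft_force: [-0.3, -0.2, 0.6]
grip_width: 0.004
grip_force: 0.0
```

```bash
python3 - <<'E'
from h import *
s=ctrl.get_state(); print(s['position'],s['tool_rot'],s['ft_force'])
d=grab('top','t2.png'); s=grab('scene'); a=d['img'][220:290,370:470]; b=s['img'][185:290,180:290]
c=np.zeros((420,800,3),np.uint8); a=cv2.resize(a,None,fx=3.5,fy=3.5); b=cv2.resize(b,None,fx=4,fy=4)[:420]; c[:245,:350]=a; c[:420,355:795]=b; cv2.imwrite('pics/c2.png',c)
E
```

```text
[ 0.46944363 -0.31638781  0.06789768] [ 1.54171599e-03 -3.14060066e+00  7.84925008e-03] [-0.26650456 -0.16127101  0.59458916]
```

View pics/c2.png

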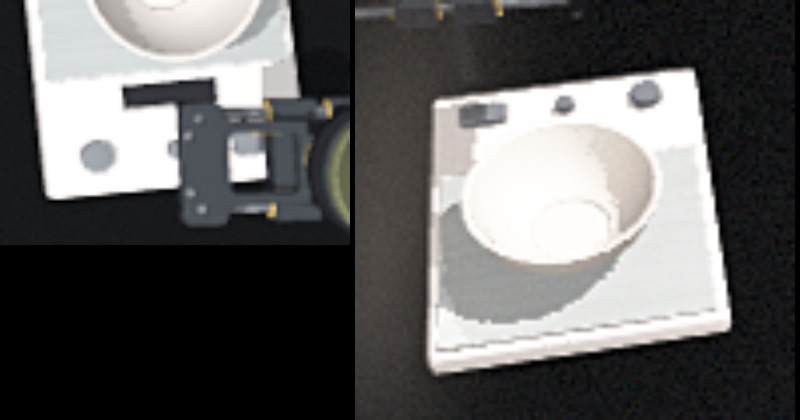

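The gripper is over the tare key, the power key is back up, and the bowl hasn't moved.

jog_arm --rows "-0.2 0.4 2 0 0 0 1; 0 0 1 0 0 0 1; 0 0 0.7 0 0 0 1; 0 0 0.4 0 0 0 1; 0 0 0.2 0 0 0 1"

```text
time: 5.48
position: [0.4737, -0.3052, 0.0252]
tool_rot: [0.015, -3.141, -0.003]
ft_force: [-4.3, 5.4, 16.5]
grip_width: 0.006
grip_force: 8.4
```

jog_arm --rows "0 0 0.2 0 0 0 1; 0 0 0 0 0 0 1"

```text
time: 5.72
position: [0.4737, -0.3052, 0.025]
tool_rot: [-0.015, 3.141, 0.006]
ft_force: [-7.8, 7.8, 22.4]
grip_width: 0.004
grip_force: 11.1
```

jog_arm --rows "0 0 -2 0 0 0 1; 0 0 -5 0 0 0 1; 0 2 -5 0 0 0 1; 0 4 -5 0 0 0 0; 0 4 -5 0 0 0 -1"

```text
time: 6.35
position: [0.4726, -0.2077, 0.2421]
tool_rot: [-0.011, 3.14, -0.001]
ft_force: [1.4, 1.1, 0.5]
grip_width: 0.151
grip_force: 0.0
```

jog_arm --rows "0 5 -3 0 0 0 -1; 0 5 -3 0 0 0 -1; 0 5 -2 0 0 0 -1; 0 5 0 0 0 0 -1; 0 5 0 0 0 0 -1"

```text
time: 6.98
position: [0.4707, 0.0431, 0.3212]
tool_rot: [-0.013, 3.139, 0.001]
ft_force: [1.0, 0.4, -0.3]
grip_width: 0.717
grip_force: 0.0
```

```bash
python3 - <<'E'
from h import *
s=ctrl.get_state(); print(s['position'],s['tool_rot'],s['joint_positions'].round(2))
d=grab('top'); im=d['img']; w=grab('wrist')
hsv=cv2.cvtColor(im,cv2.COLOR_BGR2HSV)
# pale wood (lids, knobs): lower saturation than platter
x=[(182,229),(222,201),(216,286),(190,190),(205,275)]
for u,v in x: print((u,v),hsv[v,u])
c=np.vstack([im[:0],]); 
a=np.zeros((400,800,3),np.uint8); a[:,:640]=w['img']; cv2.imwrite('pics/w2.png',w['img'])
m=((hsv[...,1]<125)&(hsv[...,1]>40)&(hsv[...,2]>170)&(hsv[...,0]<30)).astype(np.uint8); m[:170]=0;m[295:]=0;m[:,:145]=0;m[:,275:]=0
m=cv2.morphologyEx(m,cv2.MORPH_OPEN,np.ones((3,3)))
k,l,st,ce=cv2.connectedComponentsWithStats(m)
for i in range(1,k):
    if st[i,4]>25: print(st[i],ce[i].round(1),plane(d,*ce[i],.25).round(4),plane(d,*ce[i],.168).round(4),plane(d,*ce[i],.031).round(4))
E
```

```text
[0.47071112 0.04307229 0.32118469] [-1.29234338e-02  3.13867767e+00  1.46576088e-03] [-0.7  -0.12  0.5   1.73  0.06  1.52  1.38]
(182, 229) [ 20  75 238]
(222, 201) [ 20  78 229]
(216, 286) [ 33  61 100]
(190, 190) [ 14 117 220]
(205, 275) [ 13  69 201]
[243 179  11   9  59] [249.3 182.2] [0.6487 0.133  0.25  ] [0.6595 0.1492 0.168 ] [0.6775 0.1764 0.031 ]
[ 153  181   99   77 2790] [193.  211.4] [0.5922 0.2448 0.25  ] [0.5971 0.2727 0.168 ] [0.6052 0.3194 0.031 ]
[ 173  224   80   56 1431] [212.5 251.9] [0.5117 0.2056 0.25  ] [0.5082 0.2294 0.168 ] [0.5023 0.2692 0.031 ]
[246 250   7   7  36] [248.9 252.9] [0.5085 0.134  0.25  ] [0.5046 0.1504 0.168 ] [0.4982 0.1777 0.031 ]
[165 267  23  16 193] [173.2 276.1] [0.4662 0.2823 0.25  ] [0.4579 0.3141 0.168 ] [0.4441 0.3673 0.031 ]
```

View pics/w2.png

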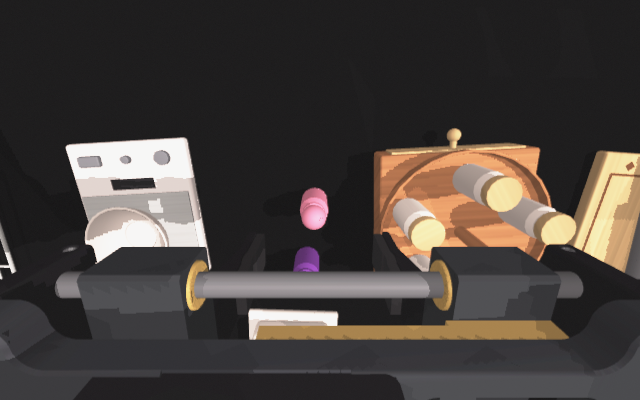

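The wrist view shows the drawer knob ball at (454,135), the plinth's front edge from (375,152) to (539,148), and three jars.

```bash
python3 - <<'E'
from h import *
d=grab('top'); im=d['img']; hsv=cv2.cvtColor(im,cv2.COLOR_BGR2HSV)
m=((hsv[...,0]>=17)&(hsv[...,0]<30)&(hsv[...,1]>45)&(hsv[...,2]>120)).astype(np.uint8); m[:170]=0;m[300:]=0;m[:,:145]=0;m[:,275:]=0
k,l,st,ce=cv2.connectedComponentsWithStats(m)
for i in range(1,k):
    if st[i,4]>30:
        c,r=cv2.minEnclosingCircle(np.argwhere(l==i)[:,::-1].astype(np.int32)); print(st[i],ce[i].round(1),np.round(c,1),round(r,1))
        for z in (.25,.168,.167,.031): print('   ',z,plane(d,*ce[i],z)[:2].round(4),end='')
        print()
w=grab('wrist'); print('drawer wrist',plane(w,454,135,.031), 'edge',plane(w,375,152,.058),plane(w,539,148,.058))
s=grab('scene'); h=cv2.cvtColor(s['img'],cv2.COLOR_BGR2HSV)
m=((h[...,0]>=17)&(h[...,0]<30)&(h[...,1]>45)&(h[...,2]>120)).astype(np.uint8); m[:145]=0;m[230:]=0;m[:,:375]=0;m[:,470:]=0
k,l,st,ce=cv2.connectedComponentsWithStats(m)
for i in range(1,k):
    if st[i,4]>20: print(st[i],ce[i].round(1),plane(s,*ce[i],.231)[:2].round(4),plane(s,*ce[i],.168)[:2].round(4))
E
```

```text
[213 194  16  16 207] [220.5 201.4] [220.5 201.5] 8.3
    0.25 [0.6112 0.1902]    0.168 [0.6181 0.2124]    0.167 [0.6182 0.2127]    0.031 [0.6296 0.2496]
[157 196  21  19 308] [166.7 205.2] [166.9 205.5] 10.2
    0.25 [0.6056 0.297 ]    0.168 [0.6118 0.3304]    0.167 [0.6119 0.3308]    0.031 [0.6223 0.3861]
[172 219  23  20 351] [182.6 228.9] [183.2 228.5] 11.7
    0.25 [0.5581 0.265 ]    0.168 [0.5594 0.295 ]    0.167 [0.5594 0.2953]    0.031 [0.5616 0.3451]
[224 233  20  20 303] [233.8 242.6] [233.8 242.5] 9.9
    0.25 [0.5292 0.1638]    0.168 [0.5275 0.1833]    0.167 [0.5275 0.1835]    0.031 [0.5247 0.2158]
[153 238  21  20 315] [162.8 247.6] [163.1 247.4] 10.5
    0.25 [0.5221 0.3035]    0.168 [0.5197 0.3375]    0.167 [0.5196 0.3379]    0.031 [0.5156 0.3943]
[187 258  21  19 305] [196.7 267. ] [197.1 267.3] 10.2
    0.25 [0.4829 0.2365]    0.168 [0.4763 0.2636]    0.167 [0.4763 0.2639]    0.031 [0.4654 0.3088]
drawer wrist [0.42172148 0.25079449 0.031     ] edge [0.44581266 0.12648425 0.058     ] [0.43657415 0.36503621 0.058     ]
[408 152  32  20 381] [424.8 162.5] [0.5589 0.2559] [0.4801 0.2927]
[438 166  16  13 147] [445.5 172.1] [0.6016 0.295 ] [0.5271 0.3356]
[383 172  16  13 132] [390.7 177.9] [0.6095 0.1553] [0.5357 0.1821]
[447 189  18  14 170] [455.1 194.6] [0.6839 0.2889] [0.6174 0.329 ]
[404 191  14  14 148] [410.7 197.4] [0.6823 0.1839] [0.6158 0.2135]
```

jog_arm --rows "0.5 4.2 -1 0 0 0 -1; 0.5 4.2 0 0 0 0 -1; 0.5 4.2 0 0 0 0 -1; 0.5 4.2 0 0 0 0 -1; 0.5 4.2 0 0 0 0 -1"

```text
time: 7.85
position: [0.4446, 0.251, 0.3306]
tool_rot: [-0.008, 3.14, 0.001]
ft_force: [-0.3, 0.0, 0.5]
grip_width: 0.999
grip_force: 0.0
```

jog_arm --rows "0 0 0 0 0 0 -1; 0 0 0 0 0 0 -1"

```text
time: 8.1
position: [0.4446, 0.2497, 0.3303]
tool_rot: [-0.01, 3.141, -0.001]
ft_force: [-0.0, -0.2, -0.1]
grip_width: 1.004
grip_force: 0.0
```

```bash
python3 - <<'E'
from h import *
s=ctrl.get_state(); print(s['position'],s['tool_rot'],s['joint_positions'].round(2))
w=grab('wrist','w3.png')
for n,p in [('drawW',(.4217,.2508,.031)),('drawT',(.4176,.2601,.031)),('knob',(.559,.266,.25))]: print(n,np.round(proj(w,p),1))
d=grab('top')
for uv in [(165,282.3),(264,272.3),(160,186.3),(257,178.5)]: print(plane(d,*uv,.058).round(4))
E
```

```text
[0.44457958 0.24974883 0.33028099] [-9.57819709e-03  3.14083676e+00 -1.24207781e-03] [-0.86 -0.02  0.29  1.62  0.01  1.54  1.01]
drawW [319.5 149.2]
drawT [325.4 146.6]
knob [334.3 314.9]
[0.4322 0.3766 0.058 ]
[0.4518 0.1356 0.058 ]
[0.6677 0.3925 0.058 ]
[0.6828 0.1518 0.058 ]
```

View pics/w3.png

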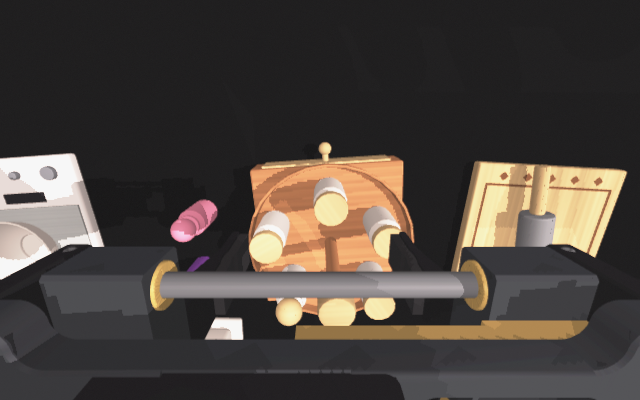

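The wrist view shows the drawer knob at (325,148), matching the top-view estimate, and the ball stopper at (289,312). The top knob is at (337,312), close to where it was predicted.

jog_arm --rows "-2.3 0.4 0 0 0 0 -1; -2.3 0.4 0 0 0 0 -1; -2.3 0.4 0 0 0 0 -1; -2.3 0.4 0 0 0 0 -1; -2.3 0 0 0 0 0 -1"

```text
time: 8.82
position: [0.5596, 0.2676, 0.3305]
tool_rot: [-0.011, 3.141, 0.0]
ft_force: [0.2, -0.6, -0.0]
grip_width: 1.0
grip_force: 0.0
```

```bash
python3 - <<'E'
from h import *
s=ctrl.get_state(); print(s['position'],s['tool_rot'])
d=grab('top'); print('rim',plane(d,205,230,.094))
w=grab('wrist','w4.png'); print(plane(w,0,0,0)[:0]); 
for n,p in [('knob',(.560,.2665,.25)),('draw',(.419,.26,.031)),('tcp',s['position'])]: print(n,np.round(proj(w,p),1))
s=grab('scene'); a=cv2.resize(s['img'][80:280,350:500],None,fx=3,fy=3,interpolation=cv2.INTER_CUBIC)
b=cv2.resize(w['img'][80:400,200:440],None,fx=1.4,fy=1.4)
c=np.zeros((600,800,3),np.uint8); c[:,:450]=a; c[:b.shape[0],455:455+b.shape[1]]=b; cv2.imwrite('pics/c4.png',c)
print('knob in scene crop',(np.array(proj(s,(.56,.2665,.231)))-[350,80])*3, 'tcp',(np.array(proj(s,ctrl.get_state()['position']))-[350,80])*3)
E
```

```text
[0.55957334 0.26755919 0.33046969] [-1.14560580e-02  3.14088844e+00  6.75692679e-05]
rim [0.55695266 0.26900718 0.094     ]
[]
knob [319.  203.8]
draw [315.1  65.9]
tcp [320.8 243.5]
knob in scene crop [237.07943121 247.59172348] tcp [261.30015487 146.72295265]
```

View pics/c4.png

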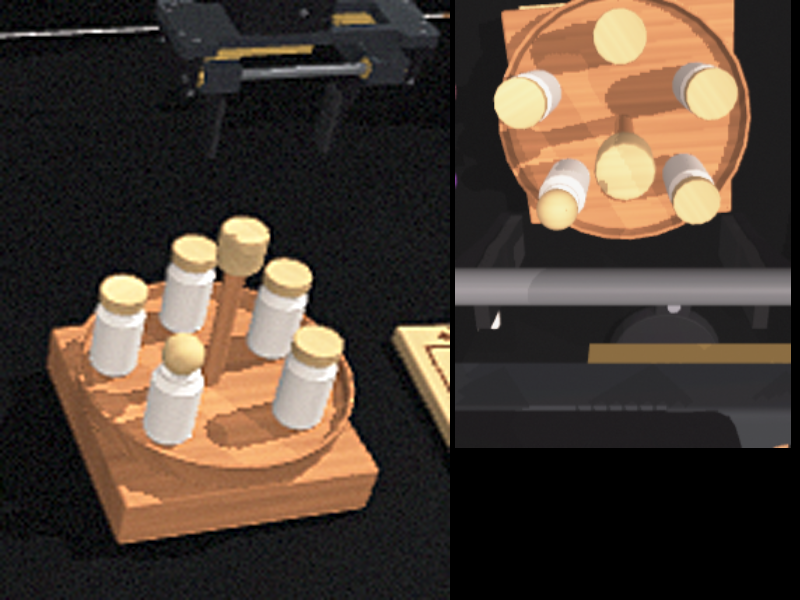

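The scene crop shows the open gripper above the knob. The wrist crop shows the knob at about (321,199) in full-image pixels, the ball stopper at about (273,230), and the whole plinth front, so I'll measure from this view.

```bash
python3 - <<'E'
from h import *
w=grab('wrist'); h=cv2.cvtColor(w['img'],cv2.COLOR_BGR2HSV)
m=((h[...,0]>=17)&(h[...,0]<32)&(h[...,1]>45)&(h[...,2]>150)).astype(np.uint8); m[260:]=0; m[:,:225]=0; m[:,412:]=0
k,l,st,ce=cv2.connectedComponentsWithStats(m)
for i in range(1,k):
    if st[i,4]>100:
        c,r=cv2.minEnclosingCircle(np.argwhere(l==i)[:,::-1].astype(np.int32)); print(st[i],ce[i].round(1),np.round(c,1),round(r,1),plane(w,*ce[i],.25)[:2].round(4),plane(w,*ce[i],.168)[:2].round(4))
c2=lambda u,v:((u-455)/1.4+200,v/1.4+80)
for n,u,v,z in [('rimL',500,118,.094),('rimR',750,110,.094),('rimB',625,238,.094),('cornFL',502,14,.058),('cornFR',734,0,.058),('cornBL',530,224,.058),('cornBR',732,212,.058)]: print(n,plane(w,*c2(u,v),z).round(4))
E
```

```text
[ 299   89   37   40 1159] [317.  108.7] [317.  108.6] 19.8 [0.4772 0.2649] [0.4763 0.2644]
[ 365  131   36   38 1031] [382.5 149.7] [382.5 149.5] 18.8 [0.5094 0.3195] [0.5195 0.3375]
[ 228  138   36   37 1058] [245.7 155.9] [246.2 155.5] 18.8 [0.5152 0.2054] [0.5272 0.1846]
[ 300  186   42   40 1243] [321.5 204.9] [320.6 204.4] 20.9 [0.558  0.2692] [0.5845 0.2701]
[356 211  33  32 808] [371.9 226.4] [371.4 225.3] 17.0 [0.578  0.3148] [0.6114 0.3311]
[260 219  28  27 562] [273.3 232. ] [273.3 231.7] 13.9 [0.584  0.2257] [0.6194 0.2118]
rimL [0.5499 0.1463 0.094 ]
rimR [0.5405 0.3936 0.094 ]
rimB [0.6806 0.2715 0.094 ]
cornFL [0.4507 0.146  0.058 ]
cornFR [0.4364 0.3783 0.058 ]
cornBL [0.6813 0.1603 0.058 ]
cornBR [0.6647 0.3959 0.058 ]
```

jog_arm --rows "0.16 0.2 2.5 0 0 0 -1; 0 0 3 0 0 0 -1; 0 0 3 0 0 0 -1; 0 0 2.2 0 0 0 -1; 0 0 1 0 0 0 -1" --force 15

```text
time: 9.65
position: [0.5554, 0.2705, 0.2123]
tool_rot: [0.015, -3.14, 0.0]
ft_force: [-0.1, 0.9, -0.1]
grip_width: 1.0
grip_force: 0.0
```

jog_arm --rows "0 0 0 0 0 0 -1; 0 0 0 0 0 0 -1"

```text
time: 9.9
position: [0.5572, 0.2711, 0.2145]
tool_rot: [-0.014, 3.14, 0.002]
ft_force: [-0.4, 0.2, -0.4]
grip_width: 1.001
grip_force: 0.0
```

jog_arm --rows "0.0 -0.15 0 0 0 0 0; 0 0 0 0 0 0 0; 0 0 0 0 0 0 0; 0 0 0 0 0 0 1; 0 0 0 0 0 0 1"

```text
time: 10.52
position: [0.5567, 0.2694, 0.2131]
tool_rot: [0.014, -3.142, 0.0]
ft_force: [-0.3, 0.7, 1.2]
grip_width: 0.512
grip_force: 0.0
```

jog_arm --rows "0 0 0 0 0 0 1; 0 0 0 0 0 0 1"

```text
time: 10.78
position: [0.5567, 0.2684, 0.2131]
tool_rot: [0.014, -3.141, 0.002]
ft_force: [-1.3, -2.9, 0.2]
grip_width: 0.458
grip_force: 15.0
```

jog_arm --rows "0 0 0 0 0 0.02 1; 0 0 0 0 0 0.04 1; 0 0 0 0 0 0.06 1; 0 0 0 0 0 0.08 1; 0 0 0 0 0 0.09 1"

```text
time: 11.4
position: [0.5568, 0.269, 0.2131]
tool_rot: [0.446, 3.11, -0.001]
ft_force: [-0.1, -1.8, 0.3]
grip_width: 0.45
grip_force: 15.0
```

jog_arm --rows "0 0 0 0 0 0.09 1; 0 0 0 0 0 0.09 1; 0 0 0 0 0 0.09 1; 0 0 0 0 0 0.09 1; 0 0 0 0 0 0.09 1"

```text
time: 12.02
position: [0.5572, 0.2698, 0.2131]
tool_rot: [1.127, 2.931, 0.002]
ft_force: [2.3, -0.9, -0.3]
grip_width: 0.458
grip_force: 15.0
```

Forces are small, so I'll continue the turn.

jog_arm --rows "0 0 0 0 0 0.09 1; 0 0 0 0 0 0.09 1; 0 0 0 0 0 0.09 1; 0 0 0 0 0 0.09 1; 0 0 0 0 0 0.09 1"

```text
time: 12.65
position: [0.5579, 0.2703, 0.2131]
tool_rot: [1.752, 2.605, 0.004]
ft_force: [5.3, 1.7, -2.5]
grip_width: 0.456
grip_force: 15.0
```

jog_arm --rows "0 0 0 0 0 0.09 1; 0 0 0 0 0 0.09 1; 0 0 0 0 0 0.09 1; 0 0 0 0 0 0.09 1; 0 0 0 0 0 0.09 1"

```text
time: 13.28
position: [0.5588, 0.2704, 0.2131]
tool_rot: [2.289, 2.148, 0.008]
ft_force: [6.9, 0.9, -4.2]
grip_width: 0.454
grip_force: 15.0
```

jog_arm --rows "0 0 0 0 0 0.09 1; 0 0 0 0 0 0.09 1; 0 0 0 0 0 0.09 1; 0 0 0 0 0 0.09 1; 0 0 0 0 0 0.09 1"

```text
time: 13.9
position: [0.5596, 0.2702, 0.2131]
tool_rot: [2.712, 1.583, 0.011]
ft_force: [8.6, 0.7, -5.8]
grip_width: 0.456
grip_force: 15.0
```

jog_arm --rows "0 0 0 0 0 0.08 1; 0 0 0 0 0 0.06 1; 0 0 0 0 0 0.04 1; 0 0 0 0 0 0.03 1; 0 0 0 0 0 0.018 1"

```text
time: 14.52
position: [0.56, 0.2699, 0.2131]
tool_rot: [2.873, 1.267, 0.012]
ft_force: [9.8, -0.4, -5.6]
grip_width: 0.453
grip_force: 15.0
```

jog_arm --rows "0 0 0 0 0 0 1; 0 0 0 0 0 0 1"

```text
time: 14.78
position: [0.56, 0.2699, 0.2131]
tool_rot: [2.873, 1.268, 0.012]
ft_force: [10.0, 0.6, -6.5]
grip_width: 0.453
grip_force: 15.0
```

```bash
python3 - <<'E'
from h import *
s=ctrl.get_state(); print(s['position'],s['joint_positions'].round(2)); M=R.from_rotvec(s['tool_rot']).as_matrix(); print('tool y yaw',np.degrees(np.arctan2(M[1,1],M[0,1])))
t=grab('top'); sc=grab('scene')
a=cv2.resize(sc['img'][120:280,350:490],None,fx=3,fy=3,interpolation=cv2.INTER_CUBIC); b=cv2.resize(t['img'][160:310,130:280],None,fx=2.5,fy=2.5,interpolation=cv2.INTER_CUBIC)
c=np.zeros((480,800,3),np.uint8); c[:,:420]=a; c[:375,425:800]=b; cv2.imwrite('pics/c5.png',c)
ax=np.array([.558,.2695]); 
for r in (.084,):
  an=np.radians(-176.1); p=(*(ax+r*np.array([np.cos(an),np.sin(an)])),.168); print('expected ball scene crop',(np.array(proj(sc,p))-[350,120])*3,'top crop',(np.array(proj(t,p))-[130,160])*2.5+[425,0])
E
```

```text
[0.5599967  0.26987013 0.21306955] [-1.02  0.29  0.65  1.57 -0.18  1.33 -1.09]
tool y yaw -42.384752495612744
expected ball scene crop [192.28528444 125.67315718] top crop [591.42095229 270.07287731]
```

View pics/c5.png

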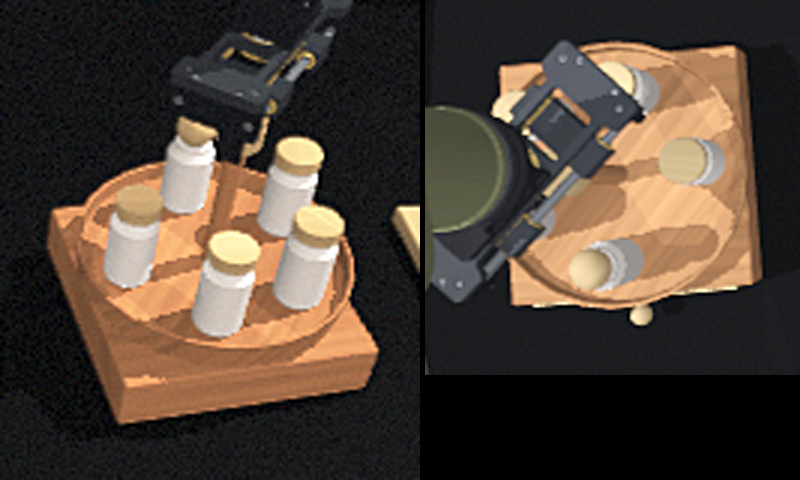

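The ball stopper sits at (591,270) in the top crop, against an expected (591,270). No jars have tipped and the knob is still gripped. I'll do one numeric check, then hand in.

```bash
python3 - <<'E'
from h import *
d=grab('top'); h=cv2.cvtColor(d['img'],cv2.COLOR_BGR2HSV)
m=((h[...,0]>=17)&(h[...,0]<30)&(h[...,1]>45)&(h[...,2]>120)).astype(np.uint8); m[:252]=0;m[281:]=0;m[:,:180]=0;m[:,212:]=0
k,l,st,ce=cv2.connectedComponentsWithStats(m); i=1+st[1:,4].argmax(); p=plane(d,*ce[i],.168); v=p[:2]-[.558,.2695]
off=np.degrees(np.arctan2(v[1],v[0]))+176.1; off=(off+180)%360-180; s=ctrl.get_state()
print(st[i],ce[i],p,np.hypot(*v),'deg off',off,s['grip_force'],s['ft_force'],s['time'])
if abs(off)<2 and s['grip_force']>10: print(ticket.close_job())
E
```

```text
[188 260  17  16 217] [195.640553   267.26728111] [0.47586672 0.26580955 0.168     ] 0.08221614449336087 deg off -1.3272898268636766 15.030808568699285 [10.18354737  1.08238774 -6.35330564] 14.925
the job is handed in; nothing more can be done
None
```

I switched the scale on, then pressed tare, and turned the carousel until the ball-stopper jar was at the front, within about 1.3° by the last image. The gripper is still holding the knob at 15 N, and I handed the job in at 14.9 s.

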